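# Refit the balance spring on a desk-lamp arm

### The arm

A 7-joint arm with a two-finger parallel gripper is mounted at the origin on the work surface. World frame = base frame: x ahead of the robot, y to its left, z up, the work surface at z = 0. Lengths are in mm, angles in degrees, forces in N, time in s.
With the tool pointing down it reaches from about 350 to 900 mm from the base axis. Payload 19.9 kg.
Tool frame: the origin (TCP) lies at the very end of the fingers, on their centre line; the grasp point (between the pads) lies grip_depth behind it (grip_depth is the distance from the TCP to the grasp point, in mm); z points along the fingers, y is the line along which they close (so a half turn about z gives the same grasp; the last joint's range is limited). The gripper opens to 85 mm and grips with 20 to 120 N. Pads are 22 mm wide; open, the fingers measure 114 mm over their backs; the gripper's body (76 mm by 85 mm) begins 54 mm behind the grasp point. The pads swing forward as they close: fully open they stand 13 mm farther back than shut.
Start: joints at [-67.638, 23.915, -0.59, 92.452, 0.269, 63.638, -3.037], TCP at [261.554, 567.616, 196.26] pointing down, gripper open.
Joint ranges: [-161.28, 161.28], [-22.2, 115.67], [-73.04, 71.86], [3.21, 147.25], [-68.34, 248.33], [10.77, 114.83], [-161.83, 161.83]. Speed limits (degrees/s): [108.29, 108.29, 136.94, 136.94, 172.46, 172.46, 172.46].

### API

Orientations are given as [roll, pitch, yaw] about the fixed x, y, z axes, in that order (R = Rz(yaw) Ry(pitch) Rx(roll)).
In Python, from bench import * gives the robot as it stands. The module is installed in compiled form; this text tells all that it offers.
- The arm moves only by the tool jog_arm, never from a script. Its argument "rows" is a list that holds one entry, the list of rows, each a list of 7 numbers: the shift along the world's x, y, z in m, then the turn, a rotation vector about the world's x, y, z in rad, then the opening in per cent of the stroke, from 0 (shut) to 100 (fully open). In form: [[[tx, ty, tz, ax, ay, az, hand], ...]]. A call has 1 to 12 rows; each row shifts and turns the commanded pose from where the row before left it; what a row does not reach is not made up. A row lasts 1/8 s, in which the tool goes at most 62.5 mm and 10.7 degrees, less where a joint would pass 70% of its speed; a pose out of reach is approached as far as the arm can. A call is refused whole if a number of a shift passes 0.0625 or a number of a turn 0.188, either way. A call with a gripper value outside its range is refused whole. The fingers move at their own pace and stop on an object; the grip force is fixed at half the most. Time passes only in rows, so rows that do not move let the fingers close. It gives the time, the measured TCP pose, the force, the opening and the grip force at its end, in the units of the state.
- read_state(): the state, without advancing time (a new reading comes with each control period).
- read_camera(name): name is "side" or "top"; returns a dict with "color" (480x640x3 uint8, blue, green, red), "fx", "fy", "cx", "cy" (pixels), "eye" and "orientation" of the camera in the world. Camera axes: x right, y up, looking along -z (the intrinsics and any distortion apply to the point x, -y, -z); pixel columns grow to the right and rows downward; lengths in mm; the calibration is good to about 2 mm. A picture is of the moment at which its call begins. There is no depth.
- close_job(): hands the job in; it is judged then, once.
The state is a dict: "time_s": time; "q": joint angles; "qvel": joint speeds; "joint_efforts": joint torques, N m; "position": TCP position; "tcp_rot": TCP orientation; "wrist_force": force on the tool from outside, world axes, zero at the start; "wrist_torque": the same for the moment, N m; "opening": opening from 0.0 (shut) to 1.0 (fully open); "grip_force": force on a finger pad.
Only numpy, scipy, OpenCV 4.12 (cv2) and the standard library are available. Lean on these libraries where they do the work, as an engineer would, in place of code of your own. Each camera call takes 0.05 s, during which the arm holds its last target. There are 200 camera calls.

### The job

Refit the loose steel tension spring to the lamp arm that is clamped on its side on the plywood board: take the spring from the brush rest, drop its bent hook through the hole in the red anchor tab, then stretch it and lay its end loop over the brass post, down on the neck below the post's head, and let go. Feel for the hole gently rather than forcing the hook onto the tab, do not stretch the spring more than it takes to pass the post's head, and leave everything else on the bench where it is.

Things in the scene. Friction and masses are not known exactly. Their poses are not given: they have to be found in the camera images.
- lamp: Black lamp arm (two square bars) fixed on a plywood board 400 x 135 x 10 mm. Origin: under the board, on the spring's line; x runs along the arm from the red tab's bolt (x -155) to the brass post (x +35), z up. The bar below that line is 10 mm wide, top at z 34 (turn buttons to z 40); second bar at y -34, its fitted twin spring at y -54 below z 37. Fixed.
- tab_pivot (a point): Centre of the swivel bolt of the red anchor tab, at the height of the tab's upper face (lamp z 56); its wing nut reaches z 67. The tab is 4 mm thick and widens to 52 mm like a fan, with one 6.2 mm hole 50 mm from the bolt towards the post, and ends 14 mm beyond the hole's centre.
- hole_line (a point): Where the tab's hole would be if the tab stood straight: 50 mm from the bolt on the line to the post, at the upper face. The tab swivels on its bolt and stands askew by up to 15.5 degrees either way, so the real hole lies up to 13.5 mm to either side of this point. The bolt is stiff (about 2.5 N sideways at the hole turns the tab). 15 mm of free room below.
- post_top (a point): Top of the brass post's head (lamp z 69, 190 mm from tab_pivot along the arm). The head is 8.4 mm across and 4.5 mm thick (tapered on top), the neck below it 5 mm across and 11 mm high (lamp z 53.5 to 64.5), with a 15.6 mm flange under the neck.
- spring: Steel tension spring. Origin: on its axis at the hook end of the coil; x along the axis to the loop, z up when the hook points down. Closed coil 16 mm across, 92 mm long; the 30 mm of coil next to the loop does not stretch: hold it there. Stays closed up to 2 N, then stretches, 0.32 N per mm; does not bend. At the hook end a 3 mm wire runs out 14 mm and bends down.
- hook_tip (a point): Tip of the 3 mm hook leg: at x -11.4, z -19 of the spring; the leg meets the wire at x -14, z 0. Hooked through the tab with the coil level, the axis stands about 5 mm above the tab's upper face and the tip 10 mm below its underside.
- loop (a point): Centre of the end loop (11 mm inside, 3 mm wire, lying flat with the spring's x-y plane, so it drops over the upright post when the hook points down): on the spring's axis, 6 mm beyond the end of the coil. Unstretched it is 111 mm from hook_tip, fitted 136 to 139 mm; beyond 148 mm the spring is spoilt.
- brush_rest: Plywood brush rest 150 x 100 mm, 40 mm high, origin under its centre, x along the spring that lies in the middle notches of its two combs (at x -30 and +20) with its axis 38 mm high; the loop end overhangs the combs. It does not move.
- old_spring: Worn-out copper-brown spring without a hook, 125 mm long, 15 mm across, lying in a shallow pale tray; leave alone.
- paint_a: Red paint dropper bottle, 25 mm across, 74 mm high, origin under its foot; leave alone.
- paint_b: Blue paint dropper bottle, same size; leave alone.
- paint_c: Yellow paint dropper bottle, same size; leave alone.
- water_cup: Glass water cup, 72 mm across, 85 mm high; leave alone.
- figure: Painted figure on a turned wooden holder 38 mm across, 104 mm high; leave alone.
- driver: Screwdriver, 170 mm long, yellow handle; leave alone.
Not all that is in view belongs to the job. There is more than one size of the spring; the job needs the larger.

How it is judged:
By the outcome, as a careful person would: the job done as asked, in the order asked, and still so for the second after the job is handed in, with the robot touching nothing.
It also fails if it takes over 72 s, if anything falls off the work surface, if the arm or the gripper's body presses on something with over 40 N, if the wrist force passes 120 N, or if a joint passes its speed limit or range.

## Working session

There is one attempt and no reset: what is moved stays moved. The work goes in short steps, Python scripts to look and compute and a tool call to move; the robot and the scene stay as the last step left them, time stands still between calls to the robot, and variables do not carry over. Pictures are saved under pics/ and viewed, at most 10 in all, crops included, and the job is handed in when it is done.

Besides the shell and the picture viewer there is one more tool, called as name(argument=value, ...) on one line, values as JSON. jog_arm: Moves the arm, as the interface text tells. Its arguments: {"type":"object","properties":{"rows":{"type":"array"}},"required":["rows"]}

```bash
mkdir -p pics; cat > h.py <<'E'
from bench import *
import numpy as np, cv2, json
from scipy.spatial.transform import Rotation as R
def cam(n):
    c=read_camera(n); return c
def rot(c):
    o=np.array(c["orientation"],float)
    return R.from_euler('xyz',o,degrees=True).as_matrix() if o.size==3 else (o.reshape(3,3) if o.size==9 else None)
def ray(c,u,v):
    d=np.array([(u-c["cx"])/c["fx"],-(v-c["cy"])/c["fy"],-1.]); return np.array(c["eye"],float),rot(c)@d
def onz(c,u,v,z):
    e,d=ray(c,u,v); return e+d*(z-e[2])/d[2]
def proj(c,p):
    q=rot(c).T@(np.array(p,float)-np.array(c["eye"])); return c["cx"]+c["fx"]*q[0]/-q[2], c["cy"]-c["fy"]*q[1]/-q[2]
def tri(c1,p1,c2,p2):
    e1,d1=ray(c1,*p1);e2,d2=ray(c2,*p2)
    s=np.linalg.lstsq(np.c_[d1,-d2],e2-e1,rcond=None)[0]
    a=e1+s[0]*d1;b=e2+s[1]*d2; return (a+b)/2,np.linalg.norm(a-b)
E
python3 - <<'E'
from h import *
for n in("top","side"):
    c=cam(n); cv2.imwrite(f"pics/{n}0.png",c["color"]); print({k:v for k,v in c.items() if k!="color"})
print(read_state())
E
```

```text
{'fx': 543.2193934084452, 'fy': 543.2193934084452, 'cx': 317.3810225012824, 'cy': 239.72856349090696, 'eye': array([ 257.9623313 ,   -4.34986533, 1529.85898014]), 'orientation': array([ 1.08709105e+01, -1.50557933e-02, -9.00105536e+01])}
{'fx': 444.54165368160204, 'fy': 444.54165368160204, 'cx': 327.3596062945962, 'cy': 239.64769669732522, 'eye': array([413.20267455, 820.41043326, 746.69522599]), 'orientation': array([  50.73889598,    0.78431025, -171.50417052])}
{'time_s': 0.1, 'q': array([-67.63660095,  23.94538514,  -0.58781731,  92.48075623,
         0.26954177,  63.63901484,  -3.03657594]), 'qvel': array([ 0.01634279, -0.07332581, -0.01750468, -0.01959809, -0.04625103,
        0.09528495, -0.07955869]), 'joint_efforts': array([ 1.74945588e-03, -8.65825653e+01,  6.80322144e-01, -4.35639203e+01,
        1.91476929e-02,  4.92503648e-03,  9.41702115e-05]), 'position': array([261.46633458, 567.29923122, 195.72438922]), 'tcp_rot': array([-1.79936447e+02,  6.18363048e-03,  1.55257208e+02]), 'wrist_force': array([-0.39410835, -0.21980194, -0.33371795]), 'wrist_torque': array([-0.01027581,  0.03774463,  0.00139181]), 'grip_force': 0.0, 'opening': 1.001122938068751}
```

View pics/top0.png

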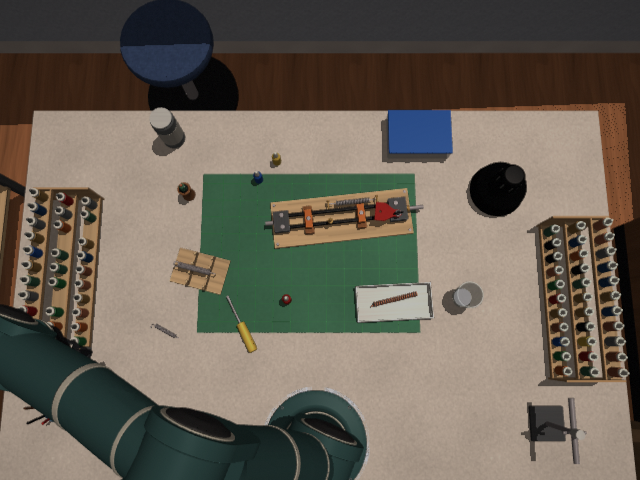

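View pics/side0.png

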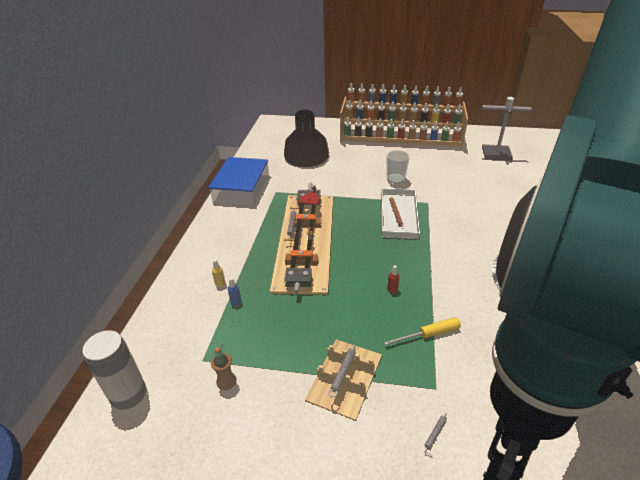

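Candidates: the grey spring in the brush rest (top 195,269; side 343,370), a small loose spring on the bench (top 163,330), the copper spring in the tray (top 394,299), and the fitted twin on the lamp (top 352,203). I choose the one in the brush rest and check it in a close crop.

```bash
python3 - <<'E'
from h import *
t=cv2.imread("pics/top0.png");s=cv2.imread("pics/side0.png")
def cr(im,x,y,w,h,W,H): return cv2.resize(im[y:y+h,x:x+w],(W,H),interpolation=cv2.INTER_CUBIC)
a=np.hstack([cr(t,165,240,70,60,350,300),cr(s,300,335,90,60,450,300)])
b=np.hstack([cr(t,265,180,160,75,640,300),cr(s,290,180,40,75,160,300)])
cv2.imwrite("pics/c1.png",np.vstack([a,b]))
E
```

```text
(no output)
```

View pics/c1.png

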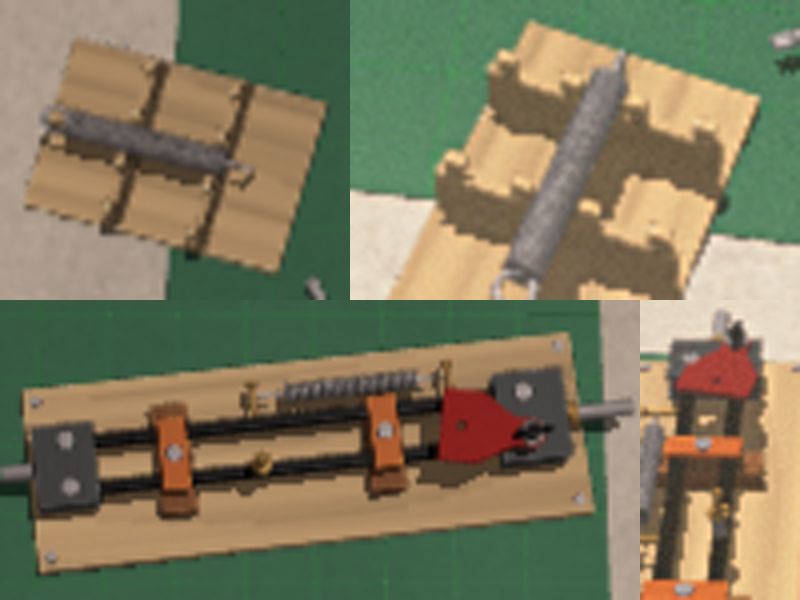

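The crop confirms it: the large grey spring in the rest has its loop at the left in the top view (~175,264) and its hook at the right (~213,275). The lamp's red tab hole is at ~(380,211) and its brass post at ~(330,221). Now I'll measure these precisely.

```bash
python3 - <<'E'
import bench; print([k for k in dir(bench) if not k.startswith('__')], getattr(bench,'grip_depth',None))
from h import *
T=cam("top");S=cam("side")
def hsv(c): return cv2.cvtColor(c["color"],cv2.COLOR_BGR2HSV).astype(int)
h=hsv(T)
# spring
m=np.zeros(h.shape[:2],bool); sub=np.s_[252:285,168:222]
m[sub]=(h[sub][...,1]<55)&(h[sub][...,2]<175)&(h[sub][...,2]>40)
n,l,st,ce=cv2.connectedComponentsWithStats(m.astype(np.uint8),connectivity=8)
i=1+np.argmax(st[1:,4]); v,u=np.nonzero(l==i); print("spring top comp",st[i],ce[i])
P=np.array([onz(T,a,b,40) for a,b in zip(u,v)])[:,:2]; c0=P.mean(0); w,V=np.linalg.eigh(np.cov((P-c0).T)); d=V[:,1]*np.sign(V[1,1]); s=(P-c0)@d
print("c",c0,"dir",d,"yaw",np.degrees(np.arctan2(d[1],d[0])),"s range",s.min(),s.max(),"len ends",c0+d*s.min(),c0+d*s.max(), "width", 4*np.sqrt(w[0]))
def red(c,box):
    x0,y0,x1,y1=box;h=hsv(c);H=h[...,0];m=((H<8)|(H>172))&(h[...,1]>130)&(h[...,2]>60)
    k=np.zeros_like(m);k[y0:y1,x0:x1]=m[y0:y1,x0:x1];return k.astype(np.uint8)
def brass(c,box):
    x0,y0,x1,y1=box;h=hsv(c);H=h[...,0];m=(H>15)&(H<28)&(h[...,1]>140)
    k=np.zeros_like(m);k[y0:y1,x0:x1]=m[y0:y1,x0:x1];return k
for n,c,rb,bb in(("top",T,(370,195,405,230),(323,213,338,228)),("side",S,(295,185,325,210),(300,225,316,243))):
    k=red(c,rb);v,u=np.nonzero(k);print(n,"red bbox",u.min(),u.max(),v.min(),v.max(),u.mean(),v.mean())
    ker=cv2.morphologyEx(k,cv2.MORPH_CLOSE,np.ones((5,5)));hv,hu=np.nonzero((ker>0)&(k==0));print(" holes",list(zip(hu,hv))[:20])
    g=c["color"].sum(2).astype(int)
    b=brass(c,bb);v,u=np.nonzero(b);print(" brass",len(u),list(zip(u,v)))
for nm,c,x,y,w,hh,sc in(("top",T,325,195,80,36,10),("side",S,296,185,32,56,10)):
    cv2.imwrite(f"pics/z_{nm}.png",cv2.resize(c["color"][y:y+hh,x:x+w],None,fx=sc,fy=sc,interpolation=cv2.INTER_NEAREST))
a=cv2.imread("pics/z_top.png");b=cv2.imread("pics/z_side.png")
b2=np.rot90(b[:,:240]);pad=np.zeros((600,800,3),np.uint8);pad[:360]=a;pad[360:,:560]=b2;cv2.imwrite("pics/c2.png",pad)
E
```

```text
['Unreachable', 'close_job', 'grip_depth', 'read_camera', 'read_state'] 18.700000000000003
spring top comp [177 261  34  14 163] [193.20245399 267.98159509]
c [464.58671899 338.59380532] dir [0.25778769 0.96620159] yaw 75.06116839250721 s range -48.182606468020914 49.20518034894229 len ends [452.1658364  292.03969442] [477.27120853 386.13592873] width 15.538743612797617
top red bbox 374 396 202 220 383.48397435897436 211.4102564102564
 holes [(np.int64(380), np.int64(211)), (np.int64(395), np.int64(211)), (np.int64(395), np.int64(212)), (np.int64(394), np.int64(213)), (np.int64(395), np.int64(213)), (np.int64(393), np.int64(214)), (np.int64(394), np.int64(214)), (np.int64(395), np.int64(214))]
 brass 21 [(np.int64(328), np.int64(219)), (np.int64(329), np.int64(219)), (np.int64(330), np.int64(219)), (np.int64(331), np.int64(219)), (np.int64(328), np.int64(220)), (np.int64(329), np.int64(220)), (np.int64(330), np.int64(220)), (np.int64(331), np.int64(220)), (np.int64(332), np.int64(220)), (np.int64(328), np.int64(221)), (np.int64(329), np.int64(221)), (np.int64(330), np.int64(221)), (np.int64(331), np.int64(221)), (np.int64(332), np.int64(221)), (np.int64(328), np.int64(222)), (np.int64(329), np.int64(222)), (np.int64(330), np.int64(222)), (np.int64(331), np.int64(222)), (np.int64(329), np.int64(223)), (np.int64(330), np.int64(223)), (np.int64(331), np.int64(223))]
side red bbox 299 318 191 204 309.64864864864865 198.14054054054054
 holes [(np.int64(313), np.int64(192))]
 brass 6 [(np.int64(309), np.int64(227)), (np.int64(309), np.int64(228)), (np.int64(311), np.int64(231)), (np.int64(307), np.int64(232)), (np.int64(308), np.int64(232)), (np.int64(311), np.int64(233))]
```

View pics/c2.png

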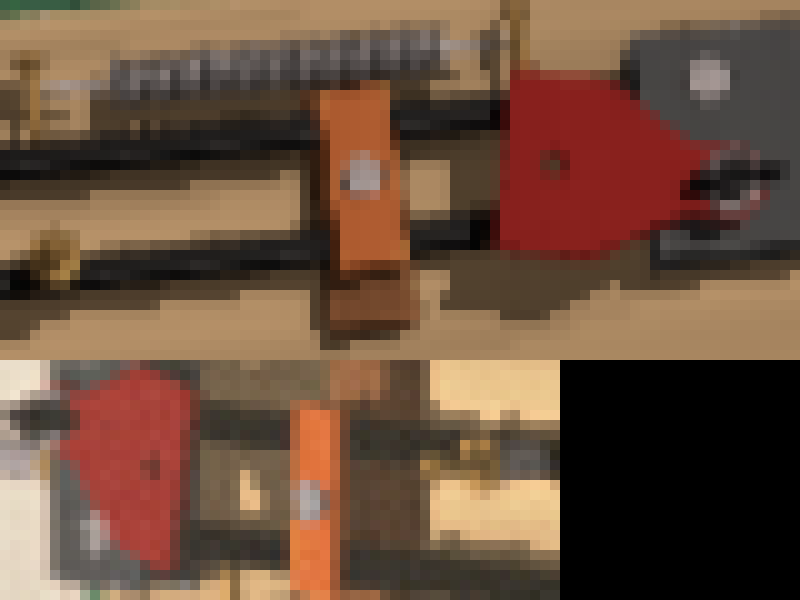

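The top view shows the hole at ~(380.0,210.8) and the post at ~(330.5,220.5). In the side view the hole is at ~(308.9,199.7) and the post head at ~(309,228).

```bash
python3 - <<'E'
from h import *
T=cam("top");S=cam("side")
print("hole tri",tri(T,(380.0,210.8),S,(308.9,199.7)),"top z56",onz(T,380.0,210.8,56),"side z56",onz(S,308.9,199.7,56))
h=cv2.cvtColor(T["color"],cv2.COLOR_BGR2HSV).astype(int)
post=onz(T,330.6,220.3,66);print("post top",post,"side",onz(S,309,228.3,67),tri(T,(330.6,219.8),S,(309,228.3)))
# board outline
m=((h[...,0]>8)&(h[...,0]<25)&(h[...,1]>60)&(h[...,2]>110)).astype(np.uint8);k=np.zeros_like(m);k[180:256,262:420]=m[180:256,262:420]
k=cv2.morphologyEx(k,cv2.MORPH_CLOSE,np.ones((15,15)));r=cv2.minAreaRect(np.argwhere(k)[:,::-1].astype(np.float32))
C=np.array([onz(T,*p,10)[:2] for p in cv2.boxPoints(r)]);print("board",C.round(1).tolist(),[np.linalg.norm(C[i]-C[i-1]).round(1) for i in range(4)],"ctr",C.mean(0))
for i in range(4):
    e=C[i]-C[i-1];print(np.degrees(np.arctan2(e[1],e[0])).round(2))
wn=onz(T,397.5,212.5,62);print("wing",wn, "dist post",np.linalg.norm((wn-post)[:2]),np.degrees(np.arctan2(*(post-wn)[:2][::-1])))
# spring ends in the side image: grey mask
h=cv2.cvtColor(S["color"],cv2.COLOR_BGR2HSV).astype(int);k=np.zeros(h.shape[:2],np.uint8);a=np.s_[340:400,325:365]
k[a]=(h[a][...,1]<60)&(h[a][...,2]<190);n,l,st,ce=cv2.connectedComponentsWithStats(k);i=1+np.argmax(st[1:,4]);v,u=np.nonzero(l==i);P=np.array([onz(S,x,y,41) for x,y in zip(u,v)])[:,:2];c=P.mean(0);w,V=np.linalg.eigh(np.cov((P-c).T));d=V[:,1]*np.sign(V[1,1]);s=(P-c)@d
print("side spring",c,np.degrees(np.arctan2(d[1],d[0])),c+d*s.min(),c+d*s.max(),s.max()-s.min())
E
```

```text
hole tri (array([ 623.44189482, -179.58963362,   56.05518014]), np.float64(0.47637978744736914)) top z56 [ 623.21038978 -179.59943024   56.        ] side z56 [ 623.70708888 -179.74091052   56.        ]
post top [593.7439933  -41.32071559  66.        ] side [597.33310526 -39.00251618  67.        ] (array([596.64622823, -41.32296234,  64.92536026]), np.float64(2.413956726247969))
board [[660.1, 133.0], [704.6, -268.5], [570.2, -278.1], [527.2, 117.1]] [np.float64(133.9), np.float64(404.0), np.float64(134.7), np.float64(397.5)] ctr [615.53919666 -74.13628242]
6.85
-83.69
-175.91
96.21
wing [ 616.85845752 -227.40261531   62.        ] dist post 187.5120045755148 97.08081813489501
side spring [465.66340841 338.94697648] 75.78517753387368 [450.80287727 280.28255075] [477.68355265 386.39850109] 109.46764648345118
```

Targets: the grasp is at about (473, 371) with the tool x axis at yaw 75.3°. The hole is at about (623.4, −179.6) and the post at about (596, −40.5).

jog_arm(rows=[[[0.0265,-0.0245,0,0,0,-0.174,45],[0.0265,-0.0245,0,0,0,-0.174,45],[0.0265,-0.0245,0,0,0,-0.174,45],[0.0265,-0.0245,0,0,0,-0.174,45],[0.0265,-0.0245,0,0,0,-0.174,45],[0.0265,-0.0245,0,0,0,-0.174,45],[0.0265,-0.0245,-0.05,0,0,-0.174,45],[0.0265,-0.0245,-0.05,0,0,-0.174,45],[0,0,0,0,0,0,45],[0,0,0,0,0,0,45]]])

```text
time_s: 1.55
position: [473.4, 372.2, 96.5]
tcp_rot: [-180.0, -0.0, 75.6]
wrist_force: [-0.2, 0.1, 0.7]
opening: 0.448
grip_force: 0.0
```

```bash
python3 - <<'E'
from h import *
T=cam("top");S=cam("side")
s=read_state();print(s["position"],s["tcp_rot"],s["opening"],s["time_s"])
def cr(im,x,y,w,h,W,H): return cv2.resize(im[y:y+h,x:x+w],(W,H),interpolation=cv2.INTER_CUBIC)
cv2.imwrite("pics/c3.png",np.hstack([cr(T["color"],160,240,64,80,400,500),cr(S["color"],300,330,64,80,400,500)]))
E
```

```text
[473.41306954 372.89633675  97.34394514] [ 1.79977070e+02 -9.80665923e-02  7.56286493e+01] 0.44737014785905027 1.65
```

View pics/c3.png

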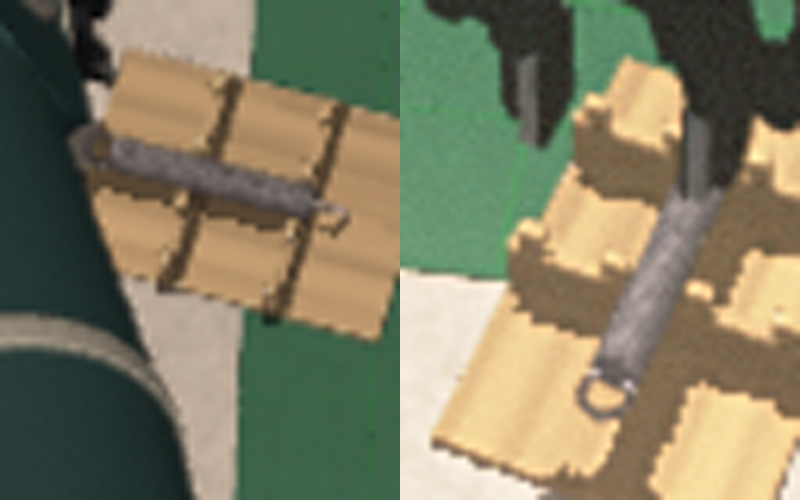

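The loop shows at side (332.3,392.4) and top (174.7,263.2). The coil's loop end is at side ~(333.6,388.4).

```bash
python3 - <<'E'
from h import *
T=cam("top");S=cam("side")
print(onz(T,174.7,263.2,38),onz(S,332.3,392.4,38),tri(T,(174.7,263.2),S,(332.3,392.4)))
# coil width profile centre line at hook end, top
print(onz(T,160+312/6.25-.5,240+205/6.25-.5,38))
print("state noise",[read_state()["position"].round(2).tolist() for _ in range(2)])
E
```

```text
[478.23354845 390.91570424  38.        ] [478.98201367 386.41284036  38.        ] (array([478.0042931 , 389.56784946,  43.03438754]), np.float64(1.0191906634479242))
[452.81326858 293.68404333  38.        ]
state noise [[473.43, 372.72, 97.31], [473.43, 372.72, 97.31]]
```

jog_arm(rows=[[[0,-0.0025,-0.035,0,0,-0.005,45],[0,0,-0.03,0,0,0,45],[0,0,-0.011,0,0,0,45],[0,0,0,0,0,0,45],[0,0,0,0,0,0,45]]])

```text
time_s: 2.38
position: [474.1, 369.7, 21.5]
tcp_rot: [180.0, -0.1, 75.2]
wrist_force: [1.2, -0.9, 0.1]
opening: 0.445
grip_force: 0.0
```

jog_arm(rows=[[[0,0,0,0,0,0,15],[0,0,0,0,0,0,5],[0,0,0,0,0,0,5],[0,0,0,0,0,0,5],[0,0,0,0,0,0,5],[0,0,0,0,0,0,5]]])

```text
time_s: 3.12
position: [473.5, 369.1, 20.3]
tcp_rot: [-180.0, 0.0, 75.2]
wrist_force: [0.3, -0.1, 0.1]
opening: 0.047
grip_force: 0.0
```

```bash
python3 - <<'E'
from h import *
T=cam("top");S=cam("side")
s=read_state();print(s["position"],s["opening"],s["grip_force"])
def cr(im,x,y,w,h,W,H): return cv2.resize(im[y:y+h,x:x+w],(W,H),interpolation=cv2.INTER_CUBIC)
cv2.imwrite("pics/c4.png",np.hstack([cr(T["color"],160,240,64,80,400,500),cr(S["color"],300,330,64,80,400,500)]))
E
```

```text
[473.56335849 369.07634233  20.23886015] 0.04925209259628226 0.0
```

View pics/c4.png

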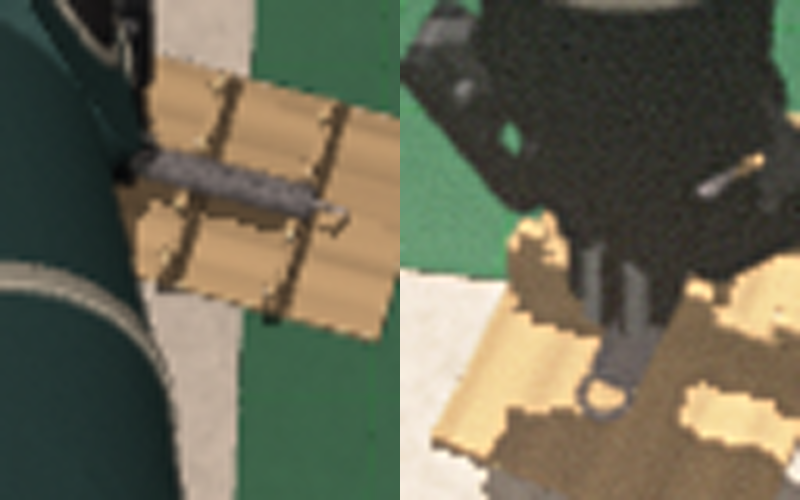

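```bash
python3 - <<'E'
from h import *
S=cam("side")
for z in (20,38,46,60,80): print(z,np.round(proj(S,[473.5,369,z]),1))
for _ in range(1):
    s=read_state(); print(s["wrist_force"],s["joint_efforts"].round(2),s["q"].round(2))
E
```

```text
20 [336.7 389.8]
38 [336.7 384.2]
46 [336.7 381.6]
60 [336.7 377.1]
80 [336.6 370.5]
[-0.40388713  0.41989517 -0.29470307] [ 0.000e+00 -9.044e+01  8.960e+00 -3.248e+01  1.000e-02  0.000e+00
 -0.000e+00] [-53.55  34.82  16.75 103.64 -13.82  43.54 -44.34]
```

jog_arm(rows=[[[0,0,0,0,0,0,45],[0,0,0,0,0,0,45],[0,0,0,0,0,0,45],[0,0,0,0,0,0,45]]])

```text
time_s: 3.78
position: [473.6, 369.1, 20.3]
tcp_rot: [-180.0, 0.0, 75.2]
wrist_force: [0.3, 0.8, -0.2]
opening: 0.455
grip_force: 0.0
```

```bash
python3 - <<'E'
from h import *
S=cam("side");T=cam("top");s=read_state();print(s["position"],s["opening"])
for k in (-19,19):
  for z in (20,40,50,60):print(k,z,np.round(proj(S,[473.5+.967*k,369-.25*k,z]),1))
def cr(im,x,y,w,h,W,H): return cv2.resize(im[y:y+h,x:x+w],(W,H),interpolation=cv2.INTER_CUBIC)
cv2.imwrite("pics/c5.png",np.hstack([cr(S["color"],300,340,80,80,600,600)]))
E
```

```text
[473.54292395 369.09125723  20.25013033] 0.44802060313876185
-19 20 [346.4 393.4]
-19 40 [346.5 387.1]
-19 50 [346.6 384. ]
-19 60 [346.7 380.7]
19 20 [327.1 386.2]
19 40 [327. 380.]
19 50 [326.9 376.8]
19 60 [326.8 373.6]
```

View pics/c5.png

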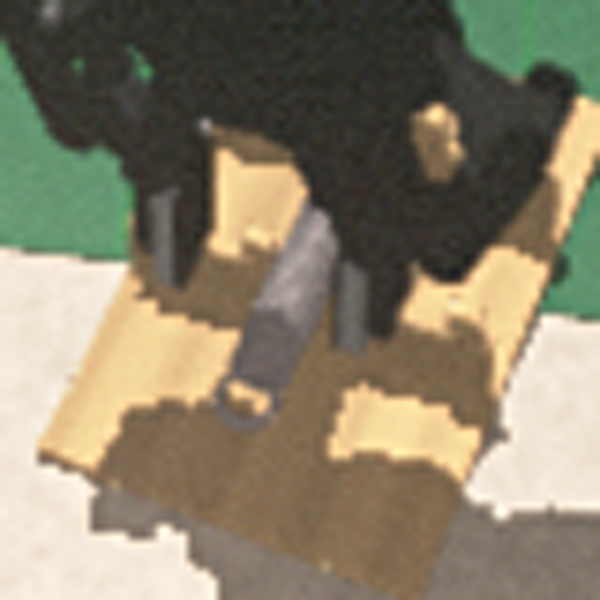

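The side view shows the open fingertips at about z 48 and the spring undisturbed, so the real tips sit ~25 mm above the reported TCP. I'll go down gently and watch the force.

jog_arm(rows=[[[0,0,-0.005,0,0,0,45],[0,0,-0.005,0,0,0,45],[0,0,-0.004,0,0,0,45],[0,0,0,0,0,0,45]]])

```text
time_s: 4.38
position: [473.4, 368.9, 5.8]
tcp_rot: [-180.0, 0.0, 75.2]
wrist_force: [0.6, -0.4, -0.3]
opening: 0.448
grip_force: 0.0
```

jog_arm(rows=[[[0,0,-0.004,0,0,0,45],[0,0,-0.004,0,0,0,45],[0,0,0,0,0,0,45]]])

```text
time_s: 4.75
position: [473.4, 369.0, -2.1]
tcp_rot: [-180.0, 0.0, 75.2]
wrist_force: [-0.9, -0.0, -0.5]
opening: 0.45
grip_force: 0.0
```

jog_arm(rows=[[[0,0,-0.002,0,0,0,30],[0,0,0,0,0,0,22],[0,0,0,0,0,0,12],[0,0,0,0,0,0,5],[0,0,0,0,0,0,0],[0,0,0,0,0,0,0]]])

```text
time_s: 5.5
position: [473.6, 369.1, -3.7]
tcp_rot: [-180.0, -0.0, 75.2]
wrist_force: [0.1, -0.4, 2.2]
opening: 0.16
grip_force: 58.6
```

Gripped (58.6 N). Lifting straight up, then looking.

jog_arm(rows=[[[0,0,0.01,0,0,0,0],[0,0,0.03,0,0,0,0],[0,0,0.05,0,0,0,0],[0,0,0.04,0,0,0,0],[0,0,0,0,0,0,0],[0,0,0,0,0,0,0]]])

```text
time_s: 6.25
position: [473.2, 369.0, 126.0]
tcp_rot: [-180.0, 0.0, 75.2]
wrist_force: [-1.3, 1.0, -1.3]
opening: 0.156
grip_force: 58.7
```

```bash
python3 - <<'E'
from h import *
S=cam("side");T=cam("top");s=read_state();print(s["position"],s["opening"],s["grip_force"],s["wrist_force"])
def cr(im,x,y,w,h,W,H): return cv2.resize(im[y:y+h,x:x+w],(W,H),interpolation=cv2.INTER_CUBIC)
cv2.imwrite("pics/c6.png",np.hstack([cr(T["color"],160,240,64,80,400,500),cr(S["color"],300,310,64,80,400,500)]))
E
```

```text
[472.99677481 368.69191336 125.22670997] 0.15951799216851187 58.65139424800873 [-0.30324654  0.01645945 -1.27486296]
```

View pics/c6.png

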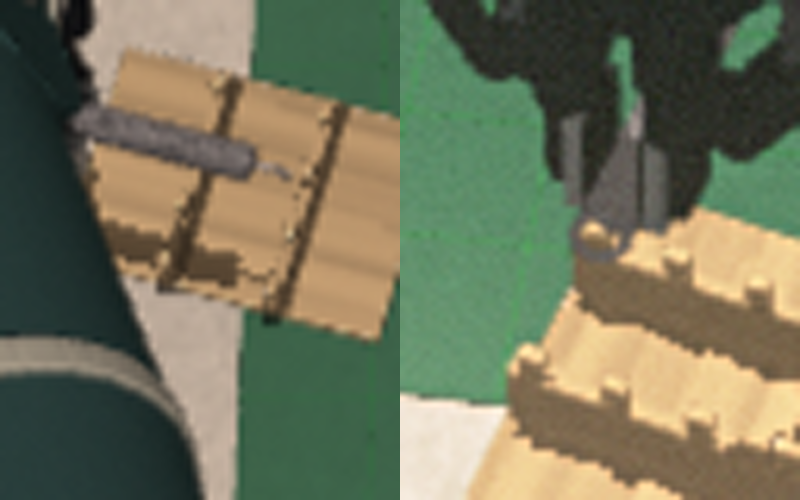

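jog_arm(rows=[[[0.0133,-0.046,0,0,0,0.045,0],[0.0133,-0.046,0,0,0,0.045,0],[0.0133,-0.046,0,0,0,0.045,0],[0.0133,-0.046,0,0,0,0.045,0],[0.0133,-0.046,0,0,0,0.045,0],[0.0133,-0.046,0,0,0,0.045,0],[0.0133,-0.046,0,0,0,0.045,0],[0.0133,-0.046,0,0,0,0.045,0],[0.0133,-0.046,-0.02,0,0,0.045,0],[0.0133,-0.046,-0.025,0,0,0.045,0],[0,0,0,0,0,0,0],[0,0,0,0,0,0,0]]])

```text
time_s: 7.85
position: [606.0, -90.6, 80.4]
tcp_rot: [-179.9, -0.0, 101.0]
wrist_force: [-0.0, 1.0, -0.9]
opening: 0.16
grip_force: 58.8
```

```bash
python3 - <<'E'
from h import *
S=cam("side");T=cam("top");s=read_state();p=s["position"];print(p,s["tcp_rot"],s["grip_force"],s["wrist_force"])
y=np.radians(s["tcp_rot"][2]);d=np.array([np.cos(y),np.sin(y),0])
A=p+[0,0,41.7]
for n,q in(("hooktip",A-88.95*d-[0,0,19]),("bend",A-91.6*d),("coilend",A-77.6*d),("loop",A+20.4*d)): print(n,q.round(1),"T",np.round(proj(T,q),1),"S",np.round(proj(S,q),1))
def cr(im,x,y,w,h,W,H): return cv2.resize(im[y:y+h,x:x+w],(W,H),interpolation=cv2.INTER_CUBIC)
cv2.imwrite("pics/c7.png",np.hstack([cr(T["color"],320,180,80,60,400,300),cr(S["color"],280,150,80,60,400,300)]))
E
```

```text
[606.56590161 -89.63718359  81.22835342] [-1.79992048e+02 -2.60249094e-02  1.01071475e+02] 58.83005082607269 [ 0.89081505  0.03610017 -0.9563281 ]
hooktip [ 623.6 -176.9  103.9] T [381.  206.4] S [308.  185.5]
bend [ 624.2 -179.5  122.9] T [382.8 204.4] S [307.7 178.9]
coilend [ 621.5 -165.8  122.9] T [377.7 205.4] S [307.8 181.7]
loop [602.6 -69.6 122.9] T [341.7 212.3] S [308.2 202.7]
```

View pics/c7.png

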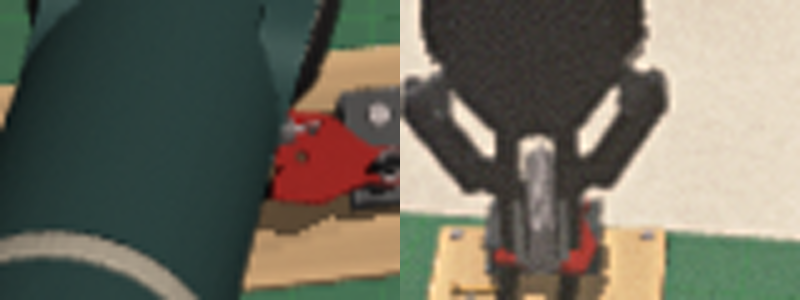

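The top crop shows the hook wire at ~(381.5,205) and the hole at ~(379.9,210.9). The side crop shows the coil in the gripper at u≈307. Next I refine these to sub-pixel numerically.

```bash
python3 - <<'E'
from h import *
S=cam("side");T=cam("top");S0=cv2.imread("pics/side0.png");T0=cv2.imread("pics/top0.png")
def dark(im,u,v,r=2):
    w=im[v-r:v+r+1,u-r:u+r+1,2].astype(float);b=np.median(np.r_[w[0],w[-1],w[:,0],w[:,-1]]);w=np.clip(b-w-6,0,None);vv,uu=np.mgrid[v-r:v+r+1,u-r:u+r+1]
    return (uu*w).sum()/w.sum(),(vv*w).sum()/w.sum(),w.astype(int)
ht=dark(T0,380,211);hs=dark(S0,309,200);h2=dark(T["color"],380,211);print(ht,hs,h2[:2])
print(tri(T,ht[:2],S,hs[:2]),onz(T,*ht[:2],56),onz(S,*hs[:2],56))
h=cv2.cvtColor(S["color"],cv2.COLOR_BGR2HSV).astype(int)
for v in range(180,206,3): print(v,S["color"][v,300:317].mean(1).astype(int))
print("top grey/sat");ht=cv2.cvtColor(T["color"],cv2.COLOR_BGR2HSV).astype(int)
for v in range(201,211): print(v,T["color"][v,374:390,1])
E
```

```text
(np.float64(379.9730769230769), np.float64(210.85), array([[ 0,  0,  1,  0,  0],
       [ 0, 23, 41, 17,  0],
       [ 0, 39, 51, 38,  0],
       [ 0, 11, 23, 11,  0],
       [ 0,  0,  0,  0,  0]])) (np.float64(308.6432748538012), np.float64(199.82456140350877), array([[ 0,  0,  0,  0,  0],
       [ 2, 15, 33,  6,  0],
       [ 0, 38, 52, 11,  0],
       [ 0,  2,  0,  0,  0],
       [ 7,  5,  0,  0,  0]])) (np.float64(379.9529411764706), np.float64(210.83529411764707))
(array([ 623.81423925, -179.57011798,   55.51426093]), np.float64(1.218508962562971)) [ 623.06681246 -179.52112784   56.        ] [ 624.30119025 -179.04905715   56.        ]
180 [ 51  45  48 112 218 171 136 121 147 130  84  52  45  54  57 105 157]
183 [ 58  56  53 114 216 148 156 133 144 109  96  57  55  55  52  52  48]
186 [ 54  60  45  52  81 112 128 122 145 107  77  58  54  52  56  55  53]
189 [ 53  54  56  55  62 102 122 156 141 123  80  62  56  52  53  77 145]
192 [ 50  52  76  88  67 108 167 140 120 127  82  85  96  62  54  56  72]
195 [ 52  60  76  93  69  72 115 126 104 110  82  71  92  72  51  62  85]
198 [59 53 69 94 80 70 93 99 98 89 82 76 98 66 54 54 89]
201 [87 90 94 98 96 81 96 93 90 92 90 81 99 99 95 93 93]
204 [52 54 43 54 68 79 81 97 96 73 70 60 61 63 64 63 69]
top grey/sat
201 [ 50  56  63  55  62 129 139 138 138 138 138 138 132  54  54  78]
202 [49 56 61 45 47 76 77 86 86 85 81 84 71 33 37 78]
203 [48 53 62 59 63 37 38 43 44 44 42 42 35 33 29 77]
204 [ 48  54  69  85  82  41  60  87 117 132  49  37  36  36  34  83]
205 [ 47  52  83 107 104 123  64  63  74  80  41  37  37  36  39  65]
206 [47 54 80 90 91 75 45 41 39 37 37 38 37 37 38 43]
207 [46 53 73 73 70 36 37 37 37 37 38 38 38 37 38 37]
208 [44 47 55 50 45 38 37 37 37 37 37 37 37 38 38 38]
209 [43 39 41 38 36 37 35 37 36 38 39 38 38 37 37 38]
210 [41 28 37 37 38 45 37 30 38 38 37 38 38 38 38 37]
```

jog_arm(rows=[[[-0.0003,-0.0015,-0.015,0,0,0,0],[0,0,-0.015,0,0,0,0],[0,0,-0.011,0,0,0,0],[0,0,0,0,0,0,0],[0,0,0,0,0,0,0]]])

```text
time_s: 8.68
position: [606.4, -92.5, 40.4]
tcp_rot: [180.0, 0.0, 101.0]
wrist_force: [0.5, 0.6, 0.0]
opening: 0.162
grip_force: 58.8
```

```bash
cat > st.py <<'E'
from h import *
P=[];F=[]
for i in range(4):
    T=cam("top");s=read_state();P.append(np.r_[s["position"],s["tcp_rot"][2]]);F.append(s["wrist_force"])
p=np.mean(P,0);F=np.mean(F,0);print("P",p.round(2),"sd",np.std(P,0).round(2),"F",F.round(2),"t",s["time_s"])
y=np.radians(p[3]);d=np.array([np.cos(y),np.sin(y),0]);A=p[:3]+[0,0,41.7]
print("tip",(A-88.95*d-[0,0,19]).round(1),"loop",(A+20.4*d).round(1))
E
python3 - <<'E'
from st import *
b=A-91.6*d;print("bend T",np.round(proj(T,b),1),"coilend",np.round(proj(T,A-77.6*d),1),"tip",np.round(proj(T,A-88.95*d-[0,0,19]),1))
for v in range(203,216): print(v,T["color"][v,372:388,1])
E
```

```text
P [606.55 -92.45  40.69 101.  ] sd [0.02 0.04 0.02 0.  ] F [-0.37 -0.29 -0.27] t 8.875
tip [ 623.5 -179.8   63.4] loop [602.7 -72.4  82.4]
bend T [382.1 208.2] coilend [377.1 209.1] tip [380.4 210.1]
203 [52 49 51 68 64 30 19 18 26 41 44 43 41 42 35 33]
204 [52 49 49 66 65 18 18 24 35 37 37 37 37 37 37 35]
205 [50 48 48 62 51 15 23 35 37 37 37 37 36 37 37 37]
206 [50 48 47 59 30 30 35 36 36 37 37 37 37 38 36 36]
207 [49 47 47 66 79 81 37 37 36 37 37 37 36 38 37 37]
208 [ 49  46  51  87 119 110  46  63 121 151 145  68  38  38  37  36]
209 [ 48  45  50  78 100 100  93  58  74  92  89  49  38  37  38  38]
210 [47 44 48 66 81 89 79 50 40 36 38 37 38 38 38 38]
211 [48 43 53 68 73 71 59 51 62 34 38 37 38 37 37 38]
212 [45 43 54 47 41 31 29 40 47 34 38 37 39 37 37 37]
213 [44 45 54 33 35 34 32 37 38 37 38 38 39 37 37 38]
214 [45 48 65 36 37 37 37 37 38 38 38 38 38 38 38 39]
215 [42 45 47 37 37 38 37 38 39 38 38 39 38 38 38 38]
```

jog_arm(rows=[[[-0.0003,0.0003,-0.003,0,0,0,0],[0,0,-0.002,0,0,0,0],[0,0,-0.0015,0,0,0,0],[0,0,-0.001,0,0,0,0],[0,0,-0.001,0,0,0,0],[0,0,0,0,0,0,0]]])

```text
time_s: 9.62
position: [605.9, -92.1, 31.7]
tcp_rot: [-180.0, 0.0, 101.0]
wrist_force: [-0.4, 0.1, -1.0]
opening: 0.157
grip_force: 58.8
```

```bash
python3 st.py
```

```text
P [605.99 -92.1   31.8  101.  ] sd [0.02 0.01 0.03 0.  ] F [ 0.21 -0.04 -0.32] t 9.825
tip [ 623.  -179.4   54.5] loop [602.1 -72.1  73.5]
```

jog_arm(rows=[[[0,0,-0.001,0,0,0,0],[0,0,-0.001,0,0,0,0],[0,0,-0.001,0,0,0,0],[0,0,0,0,0,0,0]]])

```text
time_s: 10.32
position: [605.9, -92.0, 28.7]
tcp_rot: [-180.0, -0.0, 101.0]
wrist_force: [-0.1, 1.0, -0.6]
opening: 0.156
grip_force: 58.9
```

```bash
python3 st.py
```

```text
P [605.97 -92.04  28.76 101.  ] sd [0.01 0.02 0.03 0.  ] F [-0.03  0.62 -0.33] t 10.525
tip [ 622.9 -179.4   51.5] loop [602.1 -72.   70.5]
```

jog_arm(rows=[[[0,0.0008,0,0,0,0,0],[0,0.0001,-0.001,0,0,0,0],[0,0.0001,-0.001,0,0,0,0],[0,0.0002,-0.001,0,0,0,0],[0,0,0,0,0,0,0]]])

```text
time_s: 11.15
position: [605.9, -90.9, 25.6]
tcp_rot: [-180.0, -0.0, 101.0]
wrist_force: [-0.7, -0.1, -1.7]
opening: 0.156
grip_force: 58.8
```

```bash
python3 st.py
```

```text
P [605.95 -90.9   25.75 101.  ] sd [0.03 0.01 0.05 0.  ] F [-0.07 -0.06 -0.5 ] t 11.35
tip [ 622.9 -178.2   48.5] loop [602.1 -70.9  67.5]
```

jog_arm(rows=[[[0,0.0001,-0.001,0,0,0,0],[0,0.0002,-0.001,0,0,0,0],[0,0.0001,-0.001,0,0,0,0],[0,0.0002,-0.001,0,0,0,0],[0,0.0001,-0.001,0,0,0,0],[0,0,0,0,0,0,0]]])

```text
time_s: 12.1
position: [606.0, -90.2, 20.8]
tcp_rot: [-180.0, 0.0, 101.0]
wrist_force: [-0.1, -0.3, 1.2]
opening: 0.157
grip_force: 59.0
```

```bash
python3 st.py
```

```text
P [606.01 -90.23  20.82 101.  ] sd [0.01 0.01 0.   0.  ] F [ 0.08 -0.09  1.03] t 12.3
tip [ 623.  -177.5   43.5] loop [602.1 -70.2  62.5]
```

```bash
python3 - <<'E'
from h import *
T0=cv2.imread("pics/top0.png").astype(int);S0=cv2.imread("pics/side0.png").astype(int);S=cam("side");T=cam("top")
f=lambda im:(im[...,2]-im[...,0])
print("top R-B u326..335");[print(v,f(T0)[v,325:337],T0[v,325:337,2]) for v in range(214,228)]
print("side now R-B u303..316");[print(v,f(S["color"].astype(int))[v,302:317],S["color"][v,302:317,2]) for v in range(221,240)]
for q in((596,-40.5,69),(596,-40.5,64.5),(596,-40.5,53.5)):print(np.round(proj(T,q),2),np.round(proj(S,q),2))
E
```

```text
top R-B u326..335
214 [31 32 31 32 32 33 32 32 38 62 62 62] [ 71  73  73  74  73  74  74  74  87 146 147 146]
215 [65 64 65 64 64 64 64 63 64 69 68 68] [150 150 151 151 151 150 149 148 150 163 161 161]
216 [70 70 70 70 69 69 69 70 70 71 71 72] [164 164 165 164 163 162 163 164 165 167 167 168]
217 [72 72 72 73 73 67 75 75 74 76 75 76] [169 170 171 172 170 154 176 176 177 178 177 178]
218 [77 77 76 72 73 73 72 70 77 77 78 77] [180 180 178 159 138 132 141 153 182 182 182 182]
219 [76 77 78 85 63 79 74 80 78 76 64 62] [183 183 180 152 105 131 125 148 183 179 149 146]
220 [75 61 53 57 44 60 68 90 46 38 28 27] [180 146 119  94  72  99 112 154 108  94  74  71]
221 [37 28 24 42 40 51 91 91 16  4  4  2] [ 94  70  49  68  65  82 153 160  44  31  32  30]
222 [ 3  0  7 29 50 86 95 53  4  3  4  3] [ 28  11  11  46  82 145 165  98  34  34  41  35]
223 [ 4 -1  0 10 25 47 49 15  2  1  3  7] [39  4  5 19 45 83 85 30 12 15 18 28]
224 [ 3  6 10 17 18 17 23 26 33 32 33 33] [19 16 21 37 37 42 55 57 74 73 73 75]
225 [32 32 31 33 34 34 35 35 37 36 37 37] [73 74 75 76 77 77 80 81 85 85 85 85]
226 [36 37 36 
[... 1780 characters left out ...]
 82  78 122 126 157 155]
235 [92 95 97 98 68 45 16 17 14 12 24 47 47 46 41] [235 232 239 238 165 120  88  90  91  71  71 121 119 121 114]
236 [ 97 100  99  64  45  40  12  12   6  12  28  49  50  45  43] [232 237 238 163 120 111  93  96  90  78  79 123 126 119 117]
237 [58 60 61 43 48 45 10 15  9  7 28 52 49 45 46] [142 148 149 120 116 125  89  98  93  86  88 120 121 119 116]
238 [39 43 47 47 48 45 12 10 12 12 37 49 46 42 50] [107 116 120 113 125 121  92  95  96  87  99 125 121 114 118]
239 [41 42 46 49 49 49 11  9  9 15 37 53 46 43 47] [112 116 118 120 129 118  64  78  69  65 103 124 122 119 122]
[330.32 219.26] [309.6  227.34]
[330.29 219.63] [309.67 228.77]
[330.19 220.51] [309.84 232.22]
```

jog_arm(rows=[[[-0.0001,0.0006,0.0018,0.0171,0.0033,0,0],[-0.0001,0.0007,0.0016,0.0171,0.0033,0,0],[-0.0001,0.0007,0.0016,0.0171,0.0033,0,0],[-0.0001,0.0007,0.0016,0.0171,0.0033,0,0],[-0.0001,0.0007,0.0016,0.0171,0.0033,0,0],[0,0,0,0,0,0,0]]])

```text
time_s: 13.15
position: [605.5, -87.2, 29.0]
tcp_rot: [180.0, -5.0, 101.0]
wrist_force: [0.8, -1.1, -0.6]
opening: 0.159
grip_force: 58.9
```

```bash
cat > st.py <<'E'
from h import *
P=[];F=[];Q=[]
for i in range(4):
    T=cam("top");s=read_state();P.append(s["position"]);Q.append(s["tcp_rot"]);F.append(s["wrist_force"])
p=np.mean(P,0);F=np.mean(F,0);print("P",p.round(2),s["tcp_rot"].round(2),"F",F.round(2),"grip",round(s["grip_force"],1),"t",s["time_s"])
M=R.from_euler('xyz',s["tcp_rot"],degrees=True).as_matrix();d=M[:,0];up=-M[:,2];A=p+41.7*up
print("tip0",(A-88.95*d-19*up).round(1),"loop",(A+20.4*d).round(1),"Fd",(F@d).round(2),"d",d.round(3))
E
python3 st.py
```

```text
P [605.41 -86.79  28.89] [-179.99   -4.98  101.01] F [ 0.24 -0.45 -0.1 ] grip 58.9 t 13.35
tip0 [ 622.7 -175.7   43.8] loop [602.2 -70.4  72.2] Fd -0.5 d [-0.19   0.978  0.087]
```

jog_arm(rows=[[[-0.0004,0.002,0.0002,0,0,0,0],[-0.0004,0.002,0.0002,0,0,0,0],[-0.0004,0.002,0.0002,0,0,0,0],[-0.0004,0.002,0.0002,0,0,0,0],[-0.0004,0.002,0.0002,0,0,0,0],[0,0,0,0,0,0,0]]])

```text
time_s: 14.1
position: [603.5, -76.8, 30.0]
tcp_rot: [180.0, -5.0, 101.0]
wrist_force: [1.9, -4.5, -1.3]
opening: 0.157
grip_force: 58.8
```

```bash
python3 st.py
```

```text
P [603.47 -76.96  29.98] [180.    -4.98 100.99] F [ 1.07 -4.81 -1.38] grip 58.8 t 14.3
tip0 [ 620.7 -165.9   44.9] loop [600.3 -60.6  73.3] Fd -5.03 d [-0.19   0.978  0.087]
```

jog_arm(rows=[[[-0.0005,0.0025,0.0002,0,0,0,0],[-0.0006,0.0025,0.0002,0,0,0,0],[-0.0005,0.0025,0.0002,0,0,0,0],[-0.0006,0.0025,0.0002,0,0,0,0],[-0.0005,0.0025,0.0002,0,0,0,0],[-0.0006,0.0025,0.0002,0,0,0,0],[-0.0006,0.0025,0,0,0,0,0],[-0.0006,0.0025,0,0,0,0,0],[0,0,0,0,0,0,0]]])

```text
time_s: 15.42
position: [599.0, -57.9, 31.2]
tcp_rot: [180.0, -4.9, 101.0]
wrist_force: [0.9, -10.8, -2.1]
opening: 0.155
grip_force: 58.8
```

```bash
python3 - <<'E'
from st import *
S=cam("side")["color"].astype(int);C=cam("side")
L=A+20.4*d;print("loop S",np.round(proj(C,L),1),"post head",np.round(proj(C,(595.8,-40.5,67)),1),np.round(proj(T,L),1))
[print(v,S[v,302:318].mean(1).astype(int)) for v in range(218,240)]
t=T["color"];print([t[220,u].tolist() for u in(326,330,334)])
E
```

```text
P [599.01 -58.09  31.2 ] [179.99  -4.9  100.94] F [  1.51 -10.15  -1.72] grip 58.8 t 15.625
tip0 [ 616.2 -147.    46.2] loop [595.8 -41.6  74.5] Fd -10.36 d [-0.189  0.978  0.085]
loop S [309.7 225.3] post head [309.7 228. ] [330.8 218.9]
218 [51 57 91 90 62 91 92 97 95 80 63 99 93 54 44 76]
219 [55 57 86 92 68 89 94 95 96 86 65 96 92 54 46 74]
220 [47 59 88 95 62 86 99 94 95 84 68 98 93 50 47 73]
221 [53 58 88 88 66 90 98 93 99 85 70 97 90 52 49 76]
222 [52 61 80 94 71 91 99 89 99 87 80 93 93 55 57 91]
223 [61 67 83 93 83 91 92 90 89 87 88 94 98 71 70 91]
224 [66 67 80 98 86 90 95 90 90 88 87 89 87 67 68 69]
225 [64 61 67 73 70 85 91 95 90 89 84 66 67 65 66 66]
226 [65 63 60 59 66 91 88 92 95 86 65 44 61 61 62 58]
227 [81 80 85 86 86 86 76 80 70 60 49 59 87 84 93 92]
228 [165 181 190 189 181 151  83  73  67  43  47  74 100 129 192 194]
229 [128 189 191 196 203 188 102  76  60  49  54  81 125 188 203 196]
230 [117 185 193 193 199 193 106  73  53  46  44  78 102 138 198 196]
231 [170 190 192 195 193 147  79  74  69  70  62  91  91 133 196 195]
232 [182 189 194 192 166  90  64  75  78  74  66  98 127 191 198 198]
233 [182 188 191 193 155  79  69  73  76  76  72  97  98 141 191 195]
234 [183 180 188 198 187 123  76  77  81  64  63  99  93  98 141 196]
235 [180 185 189 196 196 161  85  77  86  66  56  96  92 127 184 199]
236 [182 184 192 195 203 194  92  85  89  69  66  97 125 190 196 199]
237 [181 187 190 195 200 199  92  81  88  79  75  94  97 120 143 197]
238 [184 187 192 197 202 199  98  88  90  85  80  97  99 128 186 198]
239 [184 186 195 195 204 194  78  73  63  58  84  97 125 193 204 205]
[[47, 49, 32], [52, 55, 36], [56, 58, 39]]
```

jog_arm(rows=[[[-0.0002,0.001,0,0,0,0,0],[7e-05,-0.00036,-0.0012,-0.0085,-0.0016,0,0],[7e-05,-0.00036,-0.0012,-0.0085,-0.0016,0,0],[7e-05,-0.00036,-0.0012,-0.0085,-0.0016,0,0],[7e-05,-0.00036,-0.0012,-0.0085,-0.0016,0,0],[0,0,0,0,0,0,0]]])

```text
time_s: 16.48
position: [599.1, -58.4, 26.4]
tcp_rot: [-180.0, -2.9, 101.0]
wrist_force: [2.1, -9.7, -1.1]
opening: 0.156
grip_force: 58.8
```

```bash
python3 st.py
```

```text
P [599.09 -58.58  26.42] [-180.     -2.92  100.93] F [  1.73 -10.27  -0.74] grip 58.8 t 16.675
tip0 [ 616.2 -146.9   44.6] loop [595.6 -40.7  69.1] Fd -10.44 d [-0.189  0.981  0.051]
```

jog_arm(rows=[[[7e-05,-0.00036,-0.0012,-0.0085,-0.0016,0,0],[7e-05,-0.00036,-0.0012,-0.0085,-0.0016,0,0],[7e-05,-0.00036,-0.0012,-0.0085,-0.0016,0,0],[0,0,0,0,0,0,0]]])

```text
time_s: 17.18
position: [599.3, -59.2, 22.8]
tcp_rot: [-180.0, -1.4, 101.0]
wrist_force: [3.0, -8.4, -1.7]
opening: 0.154
grip_force: 58.6
```

```bash
python3 st.py
```

```text
P [599.34 -59.24  22.8 ] [-179.99   -1.46  100.95] F [ 2.18 -8.3  -2.57] grip 58.6 t 17.375
tip0 [ 616.3 -147.1   43.2] loop [595.7 -40.3  65. ] Fd -8.63 d [-0.19   0.981  0.025]
```

jog_arm(rows=[[[-0.0002,0.0008,0,0,0,0,0],[0,0,0,0,0,0,0]]])

```text
time_s: 17.62
position: [599.2, -58.8, 22.9]
tcp_rot: [180.0, -1.4, 100.9]
wrist_force: [2.1, -10.5, -1.3]
opening: 0.159
grip_force: 58.8
```

```bash
python3 st.py; python3 -c "
from bench import *;print(read_state()['wrist_torque'])"
```

```text
P [599.21 -58.78  22.91] [-180.     -1.44  100.94] F [  1.88 -10.29  -1.55] grip 58.8 t 17.825
tip0 [ 616.2 -146.6   43.4] loop [595.5 -39.8  65.1] Fd -10.49 d [-0.19   0.982  0.025]
[-2.2746728  -0.39691167 -0.07099391]
```

jog_arm(rows=[[[-0.0001,0.0006,0,0,0,0,0],[7e-05,-0.00036,-0.0012,-0.0085,-0.0016,0,0],[7e-05,-0.00036,-0.0012,-0.0085,-0.0016,0,0],[0,0,0,0,0,0,0]]])

```text
time_s: 18.32
position: [599.2, -58.9, 20.4]
tcp_rot: [-180.0, -0.4, 100.9]
wrist_force: [1.3, -10.3, -0.1]
opening: 0.155
grip_force: 58.8
```

```bash
python3 st.py
```

```text
P [599.19 -59.03  20.5 ] [-179.99   -0.44  100.93] F [  1.15 -10.72  -0.35] grip 58.8 t 18.525
tip0 [ 616.1 -146.5   42.5] loop [595.4 -39.3  62.4] Fd -10.75 d [-0.19   0.982  0.008]
```

jog_arm(rows=[[[5e-05,-0.0003,-0.0009,-0.0071,-0.0014,0,0],[5e-05,-0.0003,-0.0009,-0.0071,-0.0014,0,0],[5e-05,-0.0003,-0.0009,-0.0071,-0.0014,0,0],[0,0,0,0,0,0,0]]])

```text
time_s: 19.02
position: [599.8, -60.6, 18.0]
tcp_rot: [180.0, 0.9, 100.9]
wrist_force: [4.3, -13.8, -1.0]
opening: 0.158
grip_force: 58.9
```

```bash
python3 st.py
```

```text
P [599.8  -60.59  18.04] [179.96   0.85 100.9 ] F [  3.94 -13.96  -0.72] grip 58.9 t 19.225
tip0 [ 616.5 -147.6   42.1] loop [595.8 -40.   59.4] Fd -14.44 d [-0.189  0.982 -0.015]
```

jog_arm(rows=[[[0.0002,-0.001,0,0,0,0,0],[0.0002,-0.001,0,0,0,0,0],[0,0,0,0,0,0,0]]])

```text
time_s: 19.6
position: [599.7, -61.9, 17.9]
tcp_rot: [-180.0, 0.8, 100.9]
wrist_force: [1.2, -9.9, 0.8]
opening: 0.156
grip_force: 59.0
```

```bash
python3 st.py
```

```text
P [599.74 -61.83  17.84] [-179.99    0.79  100.94] F [ 1.29 -9.89 -0.33] grip 59.0 t 19.8
tip0 [ 616.6 -148.8   41.8] loop [595.8 -41.2  59.3] Fd -9.95 d [-0.19   0.982 -0.014]
```

jog_arm(rows=[[[0.0002,-0.001,0,0,0,0,0],[0.0002,-0.001,0,0,0,0,0],[0,0,0,0,0,0,0]]])

```text
time_s: 20.18
position: [600.0, -62.7, 17.7]
tcp_rot: [-180.0, 0.7, 101.0]
wrist_force: [-0.3, -6.2, 1.3]
opening: 0.154
grip_force: 59.1
```

```bash
python3 st.py
```

```text
P [599.96 -62.65  17.71] [-179.98    0.72  100.99] F [-0.73 -5.31  1.27] grip 59.1 t 20.375
tip0 [ 616.9 -149.7   41.5] loop [596.  -42.1  59.2] Fd -5.09 d [-0.191  0.982 -0.013]
```

jog_arm(rows=[[[0.0002,-0.001,0,0,0,0,0],[0.0001,-0.0006,0,0,0,0,0],[0,0,0,0,0,0,0]]])

```text
time_s: 20.75
position: [600.1, -63.1, 17.6]
tcp_rot: [-180.0, 0.7, 101.0]
wrist_force: [-4.0, 4.4, 3.8]
opening: 0.154
grip_force: 59.4
```

```bash
python3 st.py
```

```text
P [600.11 -63.13  17.58] [-179.96    0.65  101.04] F [-3.74  4.28  3.96] grip 59.4 t 20.95
tip0 [ 617.1 -150.2   41.3] loop [596.1 -42.6  59. ] Fd 4.88 d [-0.192  0.981 -0.011]
```

jog_arm(rows=[[[-0.0005,0.0007,-0.0003,0,0,0,0],[0,0,0,0,0,0,0],[0,0,0,0,0,0,18],[0,0,0,0,0,0,24],[0,0,0,0,0,0,32],[0,0,0,0,0,0,40],[0,0,0,0,0,0,40],[0,0,0,0,0,0,40]]])

```text
time_s: 21.95
position: [599.8, -63.5, 17.4]
tcp_rot: [-180.0, 0.7, 101.0]
wrist_force: [-0.5, 0.6, 0.2]
opening: 0.401
grip_force: 0.0
```

```bash
python3 st.py
```

```text
P [599.83 -63.42  17.36] [-179.98    0.72  101.  ] F [-0.33  0.06  0.62] grip 0.0 t 22.15
tip0 [ 616.8 -150.5   41.2] loop [595.9 -42.9  58.8] Fd 0.12 d [-0.191  0.982 -0.013]
```

Released with no force left on the hand. I'll go straight up, move clear of the view, then look.

jog_arm(rows=[[[0,0,0.01,0,0,0,40],[0,0,0.02,0,0,0,40],[0,0,0.04,0,0,0,40],[0,0,0.05,0,0,0,40],[0,0,0.04,0,0,0,40],[-0.03,0.05,0,0,0,0,40],[-0.03,0.05,0,0,0,0,40],[-0.03,0.05,0,0,0,0,40],[-0.03,0.05,0,0,0,0,40],[-0.03,0.05,0,0,0,0,40],[-0.02,0.05,0,0,0,0,40],[0,0,0,0,0,0,40]]])

```text
time_s: 23.65
position: [428.3, 240.1, 178.8]
tcp_rot: [179.9, 0.6, 101.3]
wrist_force: [0.8, -0.4, 0.5]
opening: 0.4
grip_force: 0.0
```

```bash
python3 - <<'E'
from h import *
S=cam("side");T=cam("top");print(read_state()["position"])
def cr(im,x,y,w,h,W,H): return cv2.resize(im[y:y+h,x:x+w],(W,H),interpolation=cv2.INTER_CUBIC)
cv2.imwrite("pics/c8.png",np.hstack([cr(T["color"],318,190,85,45,510,270),cr(S["color"],290,185,40,60,290,435)[:270]]) if 0 else np.vstack([cr(T["color"],318,190,85,40,800,376),np.hstack([cr(S["color"],285,185,48,58,180,218),np.zeros((218,20,3),np.uint8),cr(T["color"],150,100,320,116,600,218)])]))
E
```

```text
[430.01418703 236.59301962 178.44326919]
```

View pics/c8.png

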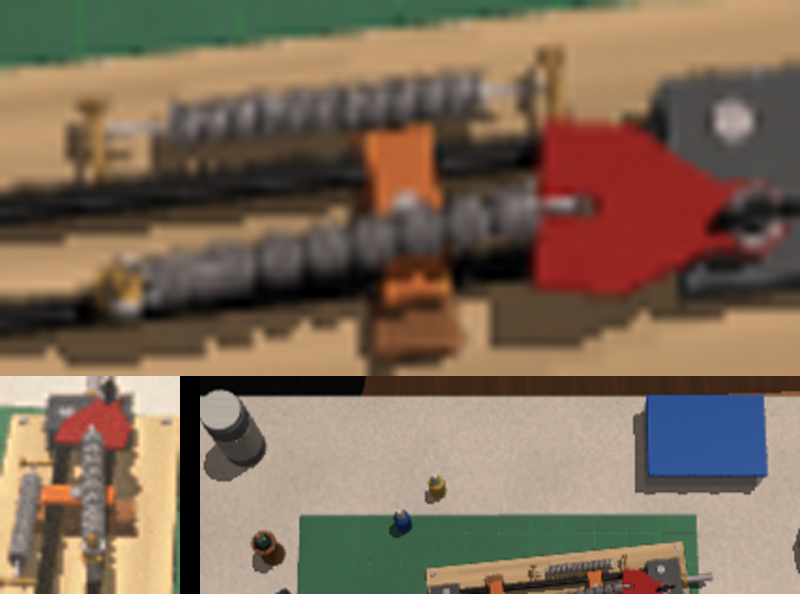

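The spring now runs stretched from the tab's hole (wire entering at crop 580,205) to the brass post (crop 120,290). The loop is round the post with the head showing above it, and the bottles and the figure stand where they were. I'm handing it in.

```bash
python3 -c "
from bench import *;print(close_job())"
```

```text
the job is handed in; nothing more can be done
None
```

The spring is refitted and the job is handed in at about 24 s of the 72: the hook is through the tab's hole, the loop is round the post's neck below its head, and the stretch reached about 138 mm by the force reading. No result came back. My first grasp closed above the spring because the fingertips sit about 25 mm higher than the reported TCP, and while lowering the loop a brief 4 N contact, probably a finger on the post's flange, was eased off.

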